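# Lift the grinding-ball tray with its lifter and hold it level at the scanner

## Robot

A 6-joint arm with a two-finger parallel gripper is mounted at the origin on a cart in front of the work surface, level with it; the furniture and walls round the work are solid. World frame = base frame: x ahead of the robot, y to its left, z up, the work surface at z = 0. Lengths are in m, angles in rad, forces in N, time in s.
With the tool pointing down it reaches from about 0.35 to 0.725 m from the base axis. Payload 6 kg.
Tool frame: the origin (TCP) lies at the very end of the fingers, on their centre line; the grasp point (between the pads) lies ctrl.tcp_to_grasp behind it (ctrl.tcp_to_grasp is the distance from the TCP to the grasp point, in m); z points along the fingers, y is the line along which they close (so a half turn about z gives the same grasp; the last joint's range is limited). The gripper opens to 85 mm and grips with 20 to 120 N. Pads are 22 mm wide; open, the fingers measure 114 mm over their backs; the gripper's body (76 mm by 85 mm) begins 54 mm behind the grasp point. The pads swing forward as they close: fully open they stand 13 mm farther back than shut.
Start: joints at [0.334, 0.04, 0.085, 0, -1.615, -0.334], TCP at [0.6, 0, 0.231] pointing down, gripper open.
Joint ranges: [-2.56, 2.56], [-1.29, 2.01], [-1.08, 1.49], [-3.29, 1.98], [-2.81, -0.18], [-2.99, 2.99]. Speed limits (rad/s): [2.57, 2.57, 3.01, 3.14, 3.14, 3.14].

## Interface

Orientations are given as a rotation vector (axis times angle).
In Python, from bench import ctrl, imaging, workorder gives the robot as it stands.
- The arm moves only by the tool send_rows, never from a script. Its argument "deltas" is a list that holds one entry, the list of rows, each a list of 5 numbers: the shift along the world's x, y, z scaled (see below), then the turn about the world's z scaled (see below), then the closure, from -1 (fully open) to 1 (shut). A call has 1 to 12 rows; each row shifts and turns the commanded pose from where the row before left it; what a row does not reach is not made up. The controller multiplies each number of a shift by 0.2 m and each number of a turn by pi/2 rad. A row lasts 1/10 s, in which the tool goes at most 50 mm and 8.59 degrees, less where a joint would pass 70% of its speed; a pose out of reach is approached as far as the arm can. A call with a number of a shift or a turn outside -1 to 1 is refused whole. A call with a gripper value outside its range is refused whole. The fingers move at their own pace and stop on an object; the grip force is fixed at half the most. Time passes only in rows, so rows that do not move let the fingers close. It gives the time, the measured TCP pose, the force, the opening and the grip force at its end, in the units of the state.
- ctrl.state(): the state, without advancing time (a new reading comes with each control period).
- imaging.camera(name): name is "scene" or "side" or "wrist"; returns a dict with "color" (420x560x3 uint8, red, green, blue), "vertical_fov" (degrees; the focal length in pixels is half the picture's height over the tangent of half this angle, whatever the lens; pixels are square), "cx", "cy" (the principal point, pixels), "R" (3x3) and "t" (3): a world point X has camera coordinates R X + t; the wrist camera has in their place "tool_from_camera" (4x4, takes a point from camera to tool coordinates, whose origin is the TCP and whose axes are the flange's). Camera axes: x right, y down, z forward; pixel columns grow to the right and rows downward; lengths in m; the calibration is good to about 2 mm. The wrist camera is an equidistant fisheye: a pixel r from the principal point sees the ray r / f radians off the axis. A picture is of the moment at which its call begins: read the wrist's pose just before it. There is no depth.
- workorder.close_job(): hands the job in; it is judged then, once.
The state is a dict: "clock": time; "joints": joint angles; "joint_vel": joint speeds; "tau": joint torques, N m; "ee_pos": TCP position; "tcp_rot": TCP orientation; "ft_force": force on the tool from outside, world axes, zero at the start; "wrist_torque": the same for the moment, N m; "opening": opening from 0.0 (shut) to 1.0 (fully open); "grip_force": force on a finger pad.
Only numpy, scipy, OpenCV 4.12 (cv2) and the standard library are available. Lean on these libraries where they do the work, as an engineer would, in place of code of your own. Each camera call takes 0.05 s, during which the arm holds its last target. There are 200 camera calls.

## Task

The two washed grinding balls of the sample mill must be logged before they go back into use. Take the steel tray lifter by its black grip, slide its blade all the way under the ball tray, lift the tray and carry it to the barcode scanner on its stand, keeping both balls in their pockets and touching the tray only with the lifter. Finish while still holding it there, level and still, clear of bench and stand, with the tray's barcode label facing the scanner window at the scanner's reading spot; leave the two dropper bottles where they stand.

Things in the scene. Friction and masses are not known exactly. Their poses are not given: they have to be found in the camera images.
- lifter: Steel tray lifter, loose, 160 g, 145 mm high, standing on its flat blade; from the side a C open to +x. Origin: centre of the blade's underside; x along the blade to its tip, z up. Blade x -45 to 48, y -26 to 26, 2.5 mm thick; back riser x -45 to -42, over the full width up to z 14, then 20 mm wide; strap z 90 to 93, x -45 to 12, y -10 to 10; black grip above (all mm).
- lifter_grip (a point): Where to pinch the lifter's black square grip from above, across x or across y: the grip is 20 x 20 mm, upright, from 93 to 145 mm above the blade's underside, straight over the lifter's origin; this point is on its middle line, 122 mm up. A tray home on the blade hangs balanced below it.
- blade_lip (a point): Middle of the top edge of the lip across the blade's tip: lifter x 46, z 5 mm, 2.5 mm above the blade. The blade is home when the lip is out past the tray's far end: tray centre over the lifter's origin (2 mm either way), near end at the riser. Lifted, the 5 mm plate lies on the blade between lip and riser, the runners reaching 5 mm below the blade's underside.
- tray: Pocket tray, loose, about 150 g, 80 x 80 mm, 20.5 mm high: metal plate with low rim on two grey runners along its x axis. Origin: centre of its underside, z up. Below the plate, between the runners, is a tunnel 62 mm wide, 10 mm high, open at both x ends; the lifter's blade fits in from either end (lifter x along or against tray x). White barcode label on the -y side: its middle at y -41, z 11 mm.
- ball_1_center (a point): Centre of a white ceramic grinding ball, 22 mm across, 33 g, loose in the tray's pocket on the -y (label) side, a 12 mm round seat: it rolls out if the tray tips beyond about 30 degrees or is jerked.
- ball_2_center (a point): Centre of a second, like ball, loose in the like pocket on the tray's +y side.
- pocket_1 (a point): Where the centre of ball 1 is when seated: tray x 0, y -20 mm, 24.2 mm above the tray's underside.
- pocket_2 (a point): Where the centre of ball 2 is when seated: tray x 0, y +20 mm, 24.2 mm above the tray's underside.
- stand: Fixed hands-free stand, round black base 72 mm across, a white hand-held barcode scanner upright in its cup; together 0.15 m high. Origin: centre of the base's underside on the bench. The scanner looks along the stand's -x axis and 15 degrees down; the stand's y axis is level, across the view.
- window (a point): Centre of the scanner's dark window, the foremost part of stand and scanner, 77 mm in front of the stand's origin and 101 mm above the bench.
- read_spot (a point): The scanner's reading spot, in the air 65 mm out from the window along its line of view, 140 mm in front of the stand's origin, 84 mm above the bench. The middle of the label belongs here, turned to the window: tray y axis along the stand's x axis with the label looking along the stand's +x, which is tray yaw = stand yaw + 90 degrees; tray level.
- dropper_brown: Brown dropper bottle with black cap, loose, 30 mm across, 94 mm high, origin at the centre of its underside. Bystander, leave alone.
- dropper_red: Brown dropper bottle with red teat, loose, 30 mm across, 94 mm high, origin at the centre of its underside. Bystander, leave alone.

How it is judged:
On the way, in this order (a step that is already met when the one before it is completed fails the run):
1. the lifter's blade is fully under the tray while the tray still stands on the bench (x of tray in the frame of lifter between -0.008 and 0.008 m and y of tray in the frame of lifter between -0.009 and 0.009 m and height (world z) of tray below 0.003 m), for 0.05 s.
2. the tray is up on the lifter, balls seated (x of tray in the frame of lifter between -0.008 and 0.008 m and y of tray in the frame of lifter between -0.009 and 0.009 m and distance between ball_1_center and pocket_1 below 0.006 m and distance between ball_2_center and pocket_2 below 0.006 m and height (world z) of tray above 0.03 m and contact force between lifter and tray above 0.3 N and contact force between the fingers and lifter above 1 N), for 0.2 s.
At the end, for the whole second after the job is handed in: The gripper holds the lifter, tray home on its blade (8 mm along, 9 mm across), over 40 mm up, clear of the stand; middle of the label within 15 mm of the reading spot each way, facing the window within 17 degrees; level within 6 degrees, still; both balls seated; bystanders moved under 20 mm (x of tray in the frame of lifter between -0.008 and 0.008 m and y of tray in the frame of lifter between -0.009 and 0.009 m and distance between ball_1_center and pocket_1 below 0.006 m and distance between ball_2_center and pocket_2 below 0.006 m and x of read_spot in the frame of tray between -0.015 and 0.015 m and y of read_spot in the frame of tray between -0.056 and -0.026 m and z of read_spot in the frame of tray between -0.004 and 0.026 m and angle between the y axis of tray and the x axis of stand, either way round below 0.3 rad and angle between tray's own z axis and vertical below 0.1 rad and height (world z) of tray above 0.04 m and linear speed of tray below 0.03 m/s and angular speed of tray below 0.3 rad/s and contact force between lifter and tray above 0.3 N and contact force between the fingers and lifter above 1 N and contact force between stand and tray below 0.2 N and contact force between stand and lifter below 0.2 N and distance of each of dropper_brown, dropper_red from where it was at the start of the episode below 0.02 m); the arm keeps its last pose, push and grip.
It fails at once if a ball leaves its pocket (distance between ball_1_center and pocket_1 above 0.012 m or distance between ball_2_center and pocket_2 above 0.012 m).
It fails at once if the fingers touch the tray (contact force between the fingers and tray above 0.5 N).
It fails at once if a bystander is pushed more than 20 mm or knocked over (distance of any of dropper_brown, dropper_red from where it was at the start of the episode above 0.02 m or angle between any of dropper_brown, dropper_red's own z axis and vertical above 0.5 rad).
It also fails if it takes over 51 s, if anything falls off the work surface, if the arm or the gripper's body presses on something with over 40 N, if the wrist force passes 120 N, or if a joint passes its speed limit or range.

## Working session

There is one attempt and no reset: what is moved stays moved. The work goes in short steps, Python scripts to look and compute and a tool call to move; the robot and the scene stay as the last step left them, time stands still between calls to the robot, and variables do not carry over. Pictures are saved under pics/ and viewed, at most 10 in all, crops included, and the job is handed in when it is done.

Besides the shell and the picture viewer there is one more tool, called after "Request:" as name(argument=value, ...) on one line, values as JSON. send_rows: Moves the arm, as the interface text tells. Its arguments: {"type":"object","properties":{"deltas":{"type":"array"}},"required":["deltas"]}

```bash
mkdir -p pics
cat > h.py <<'E'
import numpy as np, cv2
from scipy.spatial.transform import Rotation as Ro
from bench import ctrl, imaging, workorder
def f_of(c): return c["color"].shape[0]/2/np.tan(np.radians(c["vertical_fov"])/2)
def ray(c,u,v):
    f=f_of(c); R=np.array(c["R"]); t=np.array(c["t"])
    d=R.T@np.array([(u-c["cx"])/f,(v-c["cy"])/f,1]); return -R.T@t,d/np.linalg.norm(d)
def onz(c,u,v,z):
    o,d=ray(c,u,v); return o+d*(z-o[2])/d[2]
def proj(c,X):
    p=np.array(c["R"])@np.array(X)+np.array(c["t"]); f=f_of(c); return np.array([c["cx"]+f*p[0]/p[2],c["cy"]+f*p[1]/p[2]])
def two(a,ua,b,ub):
    o1,d1=ray(a,*ua);o2,d2=ray(b,*ub)
    s=np.linalg.lstsq(np.c_[d1,-d2],o2-o1,rcond=None)[0]
    p,q=o1+s[0]*d1,o2+s[1]*d2; return (p+q)/2,np.linalg.norm(p-q)
E
python3 - <<'E'
from h import *
import pickle
s=ctrl.state(); print({k:np.round(v,3) for k,v in s.items()}, ctrl.tcp_to_grasp)
C={}
for n in("scene","side","wrist"):
    c=imaging.camera(n); C[n]=c; cv2.imwrite(f"pics/{n}0.png",c["color"][:,:,::-1])
    if n!="wrist": print(n,-np.array(c["R"]).T@c["t"],f_of(c))
    else: print(c["tool_from_camera"],f_of(c))
pickle.dump(C,open("c0.pkl","wb"))
E
```

```text
{'clock': np.float64(0.0), 'joints': array([ 0.334,  0.041,  0.084, -0.   , -1.615, -0.334]), 'joint_vel': array([ 0.002, -0.   ,  0.002, -0.   , -0.   , -0.   ]), 'tau': array([-1.0000e-03, -3.6820e+01,  3.4741e+01,  6.9320e+00, -5.0000e-03,
       -0.0000e+00]), 'ee_pos': array([0.6 , 0.  , 0.23]), 'tcp_rot': array([ 2.220e+00, -2.221e+00, -2.000e-03]), 'ft_force': array([0.618, 0.017, 0.314]), 'wrist_torque': array([ 0.008,  0.043, -0.011]), 'grip_force': np.float64(0.0), 'opening': np.float64(1.001)} 0.0187
scene [-0.11324575  0.86897815  0.61368319] 391.57429793054666
side [0.11152468 1.14791265 0.47429215] 480.90375240746533
[[-3.86699160e-04 -9.54646988e-01 -2.97739783e-01  7.51304102e-02]
 [ 9.99999531e-01 -6.33648200e-04  7.32892880e-04  1.58654434e-04]
 [-8.88316258e-04 -2.97739360e-01  9.54646785e-01 -1.42410543e-01]
 [ 0.00000000e+00  0.00000000e+00  0.00000000e+00  1.00000000e+00]] 325.19226210127806
```

View pics/scene0.png

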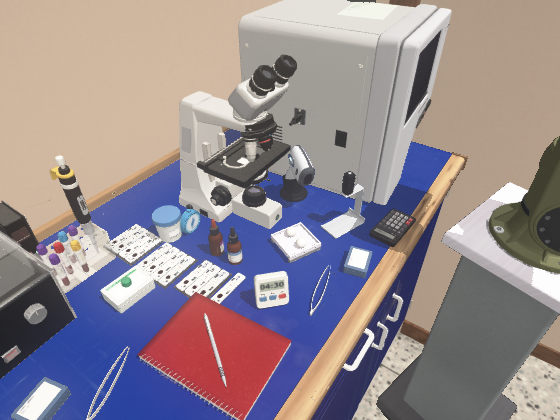

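View pics/side0.png

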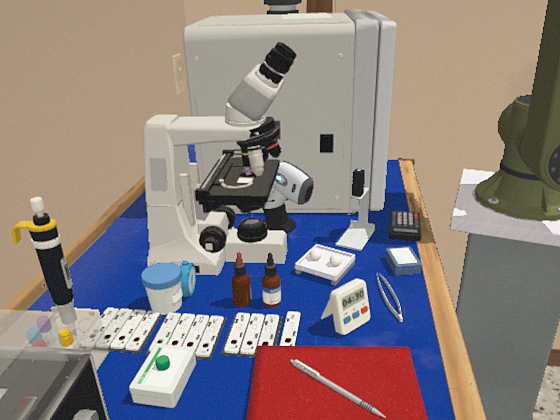

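View pics/wrist0.png

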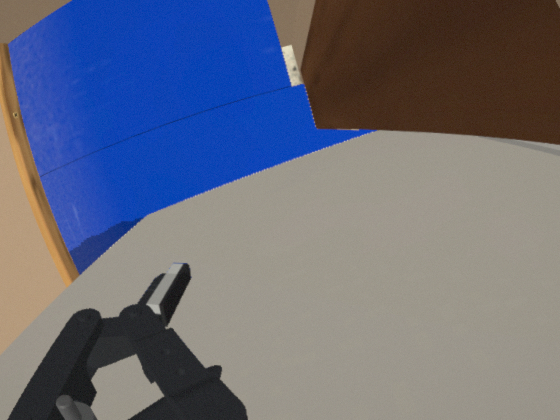

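Run:
```python
from h import *
import pickle
C=pickle.load(open("c0.pkl","rb"))
for n in("scene","side"):
    c=C[n]
    print(n,c["cx"],c["cy"],c["R"])
    for X in [(0,0,0),(.6,0,.23),(.6,0,0),(.4,0.2,0),(.4,-.2,0),(.6,.2,0)]: print(X,proj(c,X).round())
c=C["scene"]
for n,p in dict(tray=(297,240),lifter=(340,228),stand=(293,190)).items(): print(n,onz(C["scene"],*p,0))
for n,p in dict(tray=(325,262),lifter=(355,238),stand=(280,222)).items(): print(n,onz(C["side"],*p,0))
im=[cv2.resize(C[n]["color"][y:y+150,x:x+200,::-1],(800,600),interpolation=cv2.INTER_CUBIC) for n,x,y in(("scene",225,130),("side",230,150))]
cv2.imwrite("pics/cr1.png",im[0]);cv2.imwrite("pics/cr2.png",im[1])
```

```text
scene 280.54372724872417 202.48701743835406 [[-0.64498522 -0.76419453  0.00088987]
 [-0.47715429  0.40181125 -0.78158269]
 [ 0.59692365 -0.50453389 -0.62380102]]
(0, 0, 0) [541. 236.]
(0.6, 0, 0.23) [353.  64.]
(0.6, 0, 0) [344. 137.]
(0.4, 0.2, 0) [349. 189.]
(0.4, -0.2, 0) [435. 140.]
(0.6, 0.2, 0) [298. 158.]
side 284.18875079092106 214.13120918560375 [[-0.92183455 -0.38673367 -0.02565427]
 [-0.14973365  0.41639911 -0.89676731]
 [ 0.35749252 -0.82282978 -0.44175813]]
(0, 0, 0) [525. 199.]
(0.6, 0, 0.23) [284.  84.]
(0.6, 0, 0) [286. 169.]
(0.4, 0.2, 0) [334. 209.]
(0.4, -0.2, 0) [375. 154.]
(0.6, 0.2, 0) [255. 197.]
tray [0.34712758 0.43139905 0.        ]
lifter [0.3124097  0.32825517 0.        ]
stand [0.49303212 0.31390335 0.        ]
tray [0.34667691 0.42366245 0.        ]
lifter [0.31895919 0.31642174 0.        ]
stand [0.48898871 0.3030513  0.        ]
```

View pics/cr1.png

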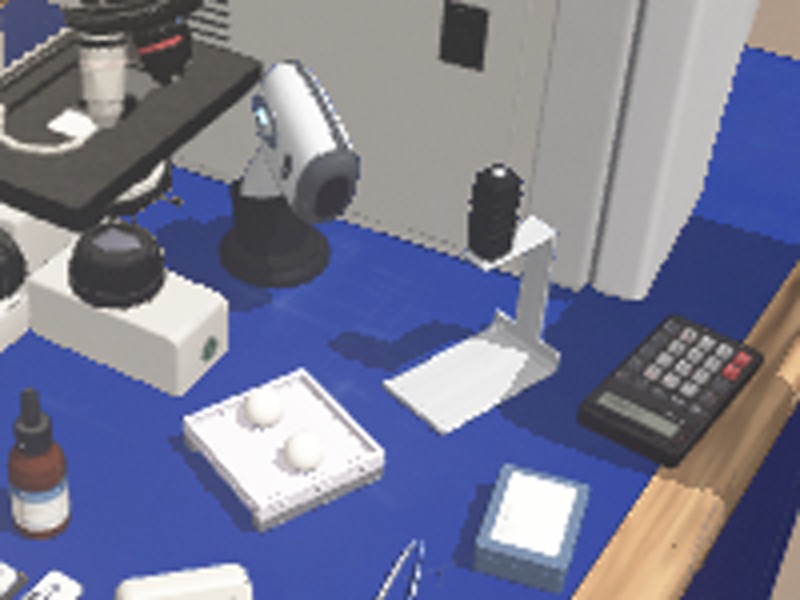

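View pics/cr2.png

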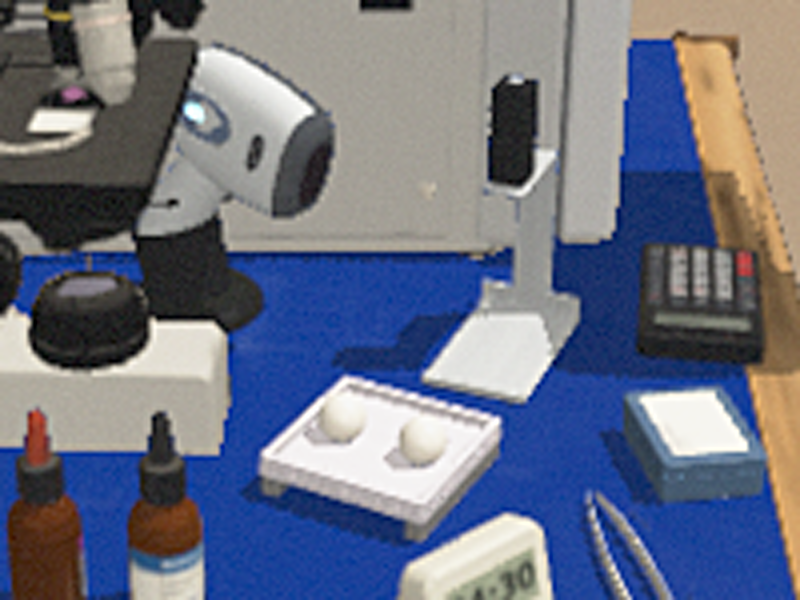

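Run:
```python
from h import *
import pickle
C=pickle.load(open("c0.pkl","rb"))
a,b=C["scene"],C["side"]
P=lambda n,u,v,z=0:print(n,onz(C[n],u,v,z).round(3))
print("cab bottom"); P("scene",267,171);P("scene",372,202);P("scene",385,205);P("side",288,212);P("side",350,212)
# top corner: height over bottom corner
for n,(u,v),(ut,vt) in(("scene",(372,202),(377,48)),("scene",(267,171),(240,14))):
    g=onz(C[n],u,v,0)
    for z in(.15,.2,.25,.3,.35,.4,.45): print(n,z,proj(C[n],g+[0,0,z]).round())
print("grip top (two)",two(a,(225+499/4,130+172/4),b,(230+515/4,150+80/4)))
print("grip bottom mid",two(a,(225+490/4,130+252/4),b,(230+510/4,150+182/4)))
s=lambda u,v:(225+u/4,130+v/4); d=lambda u,v:(230+u/4,150+v/4)
print("blade tip corners", onz(a,*s(385,384),.004),onz(a,*s(447,432),.004),onz(b,*d(424,379),.004),onz(b,*d(526,400),.004))
print("tray rim corners sc");
for q in((185,425),(303,370),(383,455),(262,520)): print(onz(a,*s(*q),.0205).round(4))
print("side")
for q in((260,458),(347,378),(500,420),(415,518)): print(onz(b,*d(*q),.0205).round(4))
print("balls",two(a,s(265,408),b,d(342,416)),two(a,s(304,451),b,d(424,440)))
print("window",two(a,s(333,193),b,d(316,165)))
print("base", onz(a,*s(275,248),.0),onz(b,*d(205,305),.0))
print("droppers",onz(a,*s(38,520),0),onz(b,272,300,0),onz(b,242,300,0))
```

```text
cab bottom
scene [0.606 0.311 0.   ]
scene [0.327 0.195 0.   ]
scene [0.299 0.18  0.   ]
side [0.491 0.252 0.   ]
side [0.361 0.205 0.   ]
scene 0.15 [382. 150.]
scene 0.2 [385. 131.]
scene 0.25 [389. 110.]
scene 0.3 [394.  87.]
scene 0.35 [398.  62.]
scene 0.4 [403.  36.]
scene 0.45 [409.   6.]
scene 0.15 [266. 122.]
scene 0.2 [265. 104.]
scene 0.25 [265.  84.]
scene 0.3 [264.  63.]
scene 0.35 [264.  41.]
scene 0.4 [263.  17.]
scene 0.45 [263.  -9.]
grip top (two) (array([0.31864134, 0.31162576, 0.14402577]), np.float64(0.0006297131734841092))
grip bottom mid (array([0.31893798, 0.31000892, 0.09023481]), np.float64(0.0014824434339674975))
blade tip corners [0.34241824 0.36001669 0.004     ] [0.29148075 0.36179831 0.004     ] [0.34463992 0.36226171 0.004     ] [0.29324027 0.36470723 0.004     ]
tray rim corners sc
[0.3769 0.4813 0.0205]
[0.3687 0.4012 0.0205]
[0.2904 0.4148 0.0205]
[0.2967 0.4956 0.0205]
side
[0.3832 0.4812 0.0205]
[0.3707 0.4014 0.0205]
[0.2933 0.4135 0.0205]
[0.3056 0.502  0.0205]
balls (array([0.35916679, 0.43899425, 0.02204969]), np.float64(0.002494970830216084)) (array([0.31855678, 0.44667515, 0.0232062 ]), np.float64(0.0010387613454390832))
window (array([0.40414963, 0.34984323, 0.10283785]), np.float64(0.0024227327463275665))
base [0.48528052 0.31817667 0.        ] [0.47868987 0.3203297  0.        ]
droppers [0.38743818 0.57351147 0.        ] [0.39087895 0.56519492 0.        ] [0.43711049 0.58272223 0.        ]
```

Request:
send_rows(deltas=[[[0,0,0.2,0,-1],[0,0,0.2,0,-1],[0,0,0.2,0,-1],[0,0,0.2,0,-1],[0,0,0.2,0,-1],[0,0,0.2,0,-1],[0,0,0.05,0,-1],[0,0,0,0,-1]]])

```text
clock: 0.95
ee_pos: [0.6003, 0.0, 0.4829]
tcp_rot: [-2.219, 2.22, -0.002]
ft_force: [-0.4, 0.0, -0.2]
opening: 1.0
grip_force: 0.0
```

Request:
send_rows(deltas=[[[-0.1,0.13,0,0,-1],[-0.12,0.15,0,0,-1],[-0.12,0.15,0,0,-1],[-0.12,0.15,0,0,-1],[-0.12,0.15,0,0,-1],[-0.12,0.15,0,0,-1],[-0.12,0.15,0,0,-1],[-0.12,0.15,0,0,-1],[-0.12,0.15,0,0,-1],[-0.12,0.15,0,0,-1],[-0.12,0.15,0,0,-1],[-0.1,0.15,0,0,-1]]])

```text
clock: 2.15
ee_pos: [0.3184, 0.357, 0.4799]
tcp_rot: [2.221, -2.219, 0.0]
ft_force: [1.3, -0.2, -0.4]
opening: 1.002
grip_force: 0.0
```

Run:
```python
from h import *
import pickle
C={}
s=ctrl.state(); C["state"]=s; print(s["ee_pos"],s["tcp_rot"],s["joints"].round(3) if hasattr(s["joints"],"round") else s["joints"])
for n in("wrist","scene","side"):
    C[n]=imaging.camera(n)
s=ctrl.state(); C["state"]=s; print(s["ee_pos"],s["joint_vel"])
cv2.imwrite("pics/w1.png",C["wrist"]["color"][:,:,::-1]);pickle.dump(C,open("c1.pkl","wb"))
```

```text
[0.31839361 0.35699893 0.4799171 ] [ 2.22129390e+00 -2.21935169e+00  2.28929104e-04] [ 1.265e+00 -1.030e-01  4.190e-01 -1.000e-03 -2.095e+00 -1.265e+00]
[0.31868196 0.35764329 0.47870562] [-0.04403232 -0.01782367  0.01539254  0.01709484 -0.01031002  0.01769901]
```

View pics/w1.png

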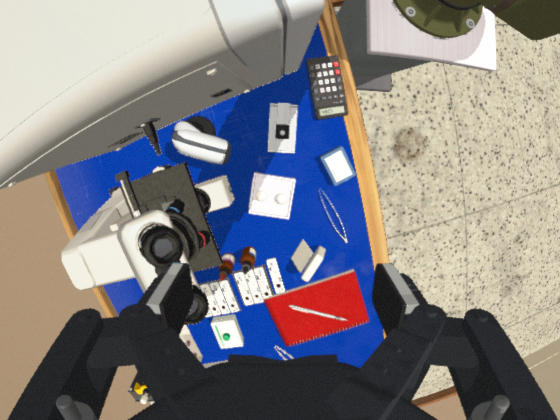

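```bash
cat >> h.py <<'E'
def wray(c,s,u,v):
    T=np.array(c["tool_from_camera"]); R=Ro.from_rotvec(s["tcp_rot"]).as_matrix()
    uv=np.atleast_2d(np.c_[u,v]).astype(float)-[c["cx"],c["cy"]]
    r=np.linalg.norm(uv,axis=1); th=r/f_of(c); k=np.sin(th)/np.maximum(r,1e-9)
    d=np.c_[uv*k[:,None],np.cos(th)]@(R@T[:3,:3]).T
    return np.array(s["ee_pos"])+R@T[:3,3],d
def wonz(c,s,u,v,z):
    o,d=wray(c,s,u,v); return o+d*((z-o[2])/d[:,2])[:,None]
def nonblue(c,box):
    x0,y0,x1,y1=box; im=c["color"][y0:y1,x0:x1].astype(int)
    m=((im[:,:,0]>120)&(im[:,:,1]>110)).astype(np.uint8); return m
def big(m,box,seed):
    n,l,st,ce=cv2.connectedComponentsWithStats(m); k=l[seed[1]-box[1],seed[0]-box[0]]
    return (l==k).astype(np.uint8)
def rect(P):
    r=cv2.minAreaRect((P[:,:2]*1000).astype(np.float32)); return np.round(r[0],1),np.round(r[1],1),round(r[2],1)
E
python3 - <<'E'
from h import *
import pickle
C=pickle.load(open("c1.pkl","rb")); s=C["state"]; w=C["wrist"]
def cont(m,box):
    k=max(cv2.findContours(m,cv2.RETR_EXTERNAL,cv2.CHAIN_APPROX_NONE)[0],key=cv2.contourArea)[:,0]; return k+[box[0],box[1]]
box=(235,160,310,230); m=big(nonblue(w,box),box,(272,180)); k=cont(m,box)
print("tray wrist",rect(wonz(w,s,k[:,0],k[:,1],.0205)))
box=(255,90,312,160); m=big(nonblue(w,box),box,(275,145)); k=cont(m,box)
P=wonz(w,s,k[:,0],k[:,1],.0025); print("lifter all wrist",rect(P)); 
B=P[P[:,1]>.325]; print("blade front", rect(B), B[:,1].max())
# side edges line fit
for lo,hi in((0,.5),(.5,1)):
    xs=B[:,0]; mid=xs.mean(); E=B[((xs<mid) if lo==0 else (xs>mid))&(B[:,1]<.352)]
    print("edge x=a+b*y",np.polyfit(E[:,1]-.34,E[:,0],1).round(4))
# grip dark
im=w["color"][110:145,265:300].astype(int); d=(im.max(2)<60).astype(np.uint8); k=cont(d,(265,110)); print("grip top",rect(wonz(w,s,k[:,0],k[:,1],.145)))
# balls in wrist and others
g=cv2.cvtColor(w["color"],cv2.COLOR_RGB2GRAY)
S=C["scene"]["color"];D=C["side"]["color"]
a=cv2.resize(S[215:265,265:325,::-1],None,fx=6.6,fy=6.6,interpolation=cv2.INTER_NEAREST)
b=cv2.resize(D[240:290,290:360,::-1],None,fx=5.7,fy=5.7,interpolation=cv2.INTER_NEAREST)
e=cv2.resize(w["color"][165:225,240:305,::-1],None,fx=4,fy=4,interpolation=cv2.INTER_NEAREST)
o=np.zeros((600,800,3),np.uint8); o[:a.shape[0],:a.shape[1]]=a; o[:b.shape[0],400:400+b.shape[1]]=b[:,:400]; o[345:345+e.shape[0],:e.shape[1]]=e; cv2.imwrite("pics/z1.png",o)
E
```

```text
tray wrist (array([337.9, 444.4]), array([83.6, 81.6]), 81.2)
lifter all wrist (array([317.3, 315.2]), array([94.9, 52.7]), 86.6)
blade front (array([318.5, 344.7]), array([38.5, 51.4]), 89.8) 0.3639984830693824
edge x=a+b*y [0.0189 0.2931]
edge x=a+b*y [0.0317 0.3441]
grip top (array([318. , 312.9]), array([17.4, 17.7]), 0.0)
```

View pics/z1.png

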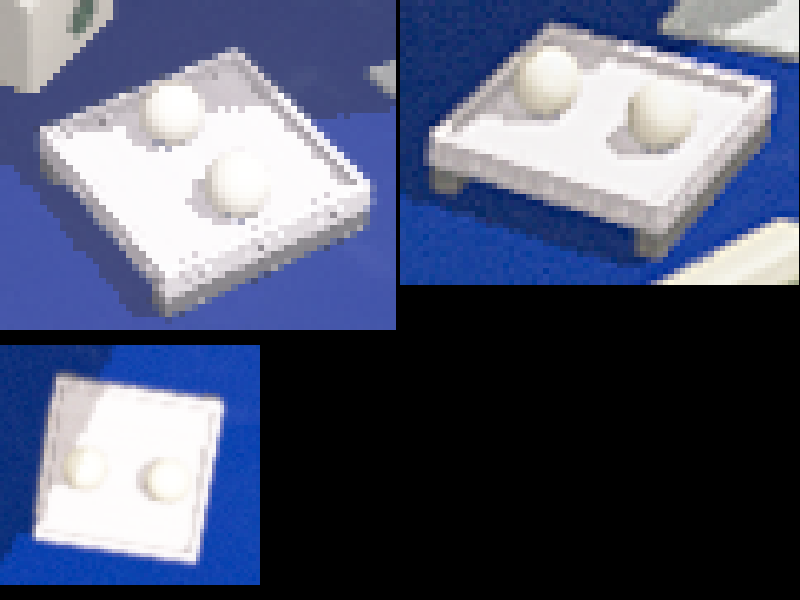

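Run:
```python
from h import *
import pickle
C=pickle.load(open("c1.pkl","rb"))
a=C["scene"]["color"][0:210,340:480,::-1]; b=C["side"]["color"][0:220,310:430,::-1]; w=C["wrist"]["color"][0:130,200:400,::-1]
o=np.zeros((600,800,3),np.uint8)
a=cv2.resize(a,None,fx=2.8,fy=2.8);b=cv2.resize(b,None,fx=2.7,fy=2.7)
o[:a.shape[0],:a.shape[1]]=a;o[:b.shape[0],400:400+b.shape[1]]=b
cv2.imwrite("pics/z2.png",o)
```

```text
(no output)
```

View pics/z2.png

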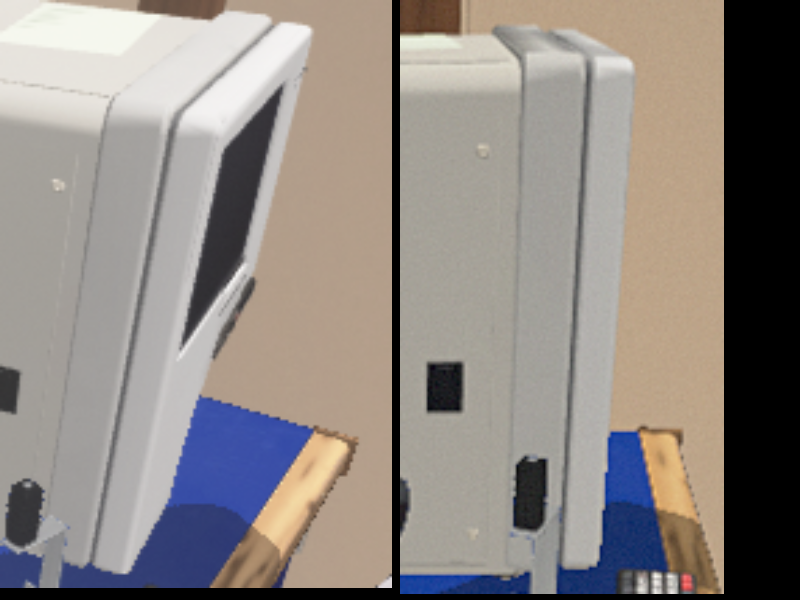

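Run:
```python
from h import *
import pickle
C=pickle.load(open("c1.pkl","rb"));a,b=C["scene"],C["side"]
S=lambda u,v:(340+u/2.8,v/2.8);D=lambda u,v:(310+(u-400)/2.7,v/2.7)
print(two(a,S(212,130),b,D(632,65)),two(a,S(125,570),b,D(598,568)))
print(two(a,S(115,98),b,D(522,55)))  # body/door seam top
# stand measure: base outline dark in scene & side; window dark centre
s=C["state"];w=C["wrist"]
print("door corner right in wrist px",wonz(w,s,[322],[30],.39),wonz(w,s,[322],[5],.39))
```

```text
(array([0.28756431, 0.21007081, 0.39266074]), np.float64(0.0009273636018721078)) (array([0.29102402, 0.19299175, 0.01260824]), np.float64(0.005462872392754473))
(array([0.36104677, 0.21831916, 0.39876518]), np.float64(0.0018193826763443792))
door corner right in wrist px [[0.29074493 0.22369558 0.39      ]] [[0.29060312 0.20423441 0.39      ]]
```

Request:
send_rows(deltas=[[[0,-0.08,-0.05,-0.017,-1],[0,-0.1,-0.15,0,-1],[0,-0.045,-0.2,0,-1],[0,0,-0.2,0,-1],[0,0,-0.2,0,-1],[0,0,-0.15,0,-1],[0,0,0,0,-1]]])

```text
clock: 3.0
ee_pos: [0.3192, 0.309, 0.286]
tcp_rot: [2.185, -2.246, 0.003]
ft_force: [-0.6, 0.2, 0.0]
opening: 0.998
grip_force: 0.0
```

Run:
```python
from h import *
s=ctrl.state(); print(s["ee_pos"],s["joints"],s["tau"])
a=imaging.camera("scene")["color"][0:260,280:540,::-1];b=imaging.camera("side")["color"][0:260,250:500,::-1]
o=np.hstack([a,b]); o=cv2.resize(o,(800,int(260*800/510)));cv2.imwrite("pics/z3.png",o)
```

```text
[0.31919034 0.30898472 0.28599378] [ 1.22560692 -0.35747314 -0.16651775 -0.00203121 -1.76971192 -1.25339922] [-1.33169554e-01 -1.78480697e+01  3.37971032e+01  6.92214623e+00
  4.92755435e-01  1.10748570e-03]
```

View pics/z3.png

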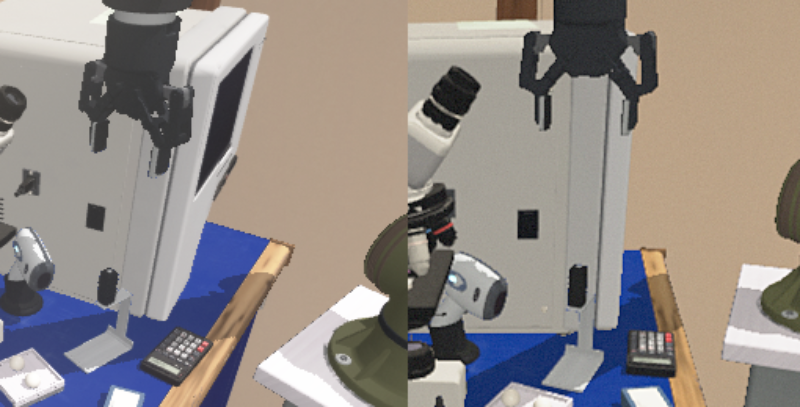

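Run:
```python
from h import *
import pickle
C=pickle.load(open("c1.pkl","rb"));a=C["scene"];b=C["side"]
for z in(.286,.35,.4,.45,.5,.55,.6,.65):
    u,v=proj(a,(.319,.309,z));p,q=proj(b,(.319,.309,z)); print(z,(u-280)*1.569,v*1.569,(p-250+260)*1.569,q*1.569)
```

```text
0.286 123.61165794455124 173.25885472077402 584.4331524903392 147.67022641952585
0.35 130.61263877425768 121.48991692170954 587.1602214584497 88.32021325914285
0.4 136.65937604673235 76.7771583296896 589.4253204718844 39.024189642227505
0.45 143.29305062736358 27.724276298253695 591.8195017839336 -13.081090436891367
0.5 150.60347982520386 -26.33288563848642 594.3541231326194 -68.24280880931887
0.55 158.69979196067777 -86.20127973045106 597.0419149820488 -126.73802235228092
0.6 167.7159110859535 -152.87121092135348 599.8971943731597 -188.87831708653212
0.65 177.81802361240136 -227.5715490228015 602.936120037918 -255.01536030249952
```

Request:
send_rows(deltas=[[[-0.004,0.02,-0.1,0,-1],[0,0,-0.12,0,-1],[0,0,-0.12,0,-1],[0,0,-0.1,0,-1],[0,0,0,0,-1]]])

```text
clock: 3.6
ee_pos: [0.3191, 0.3147, 0.2028]
tcp_rot: [2.19, -2.25, 0.0]
ft_force: [-1.1, -0.9, 1.5]
opening: 0.999
grip_force: 0.0
```

Run:
```python
from h import *
import pickle
s=ctrl.state(); print(s["ee_pos"],s["joints"],s["tau"],s["wrist_torque"])
c=imaging.camera("wrist"); pickle.dump((s,c),open("c2.pkl","wb")); cv2.imwrite("pics/w2.png",c["color"][:,:,::-1])
```

```text
[0.31909992 0.31472839 0.20277151] [ 1.23194597e+00 -3.77577577e-01 -3.33981298e-01 -4.66355776e-04
 -1.61597024e+00 -1.25885374e+00] [-3.03673418e-02 -1.64815289e+01  3.44384623e+01  6.96238562e+00
  3.70051861e-01  4.64863297e-04] [-0.05733679  0.08621311  0.00462114]
```

View pics/w2.png

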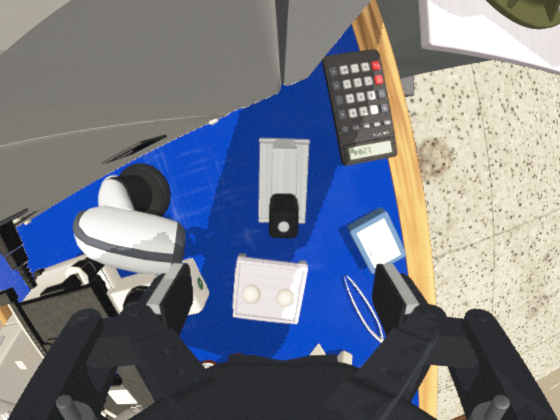

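Run:
```python
from h import *
import pickle
s,c=pickle.load(open("c2.pkl","rb"))
for z in(.09,.11,.13): print("scanner front",z,wonz(c,s,[186,186,178],[238,255,268],z).round(4).tolist())
g=c["color"].astype(int)
def cont(m,ox,oy):
    k=max(cv2.findContours(m.astype(np.uint8),cv2.RETR_EXTERNAL,cv2.CHAIN_APPROX_NONE)[0],key=cv2.contourArea)[:,0]; return k+[ox,oy]
# grip: full black blob; top face near lower end (camera looks from -y): bottom rows
d=g[185:245,262:305].max(2)<70; k=cont(d,262,185); print("grip px",k.min(0),k.max(0))
P=wonz(c,s,k[:,0],k[:,1],.145); print("grip top plane: x",P[:,0].min(),P[:,0].max(),"ymax",P[:,1].max())
m=(g[:,:,0]>110)&(g[:,:,1]>105)
b=m[135:225,250:318]; n,l,st,_=cv2.connectedComponentsWithStats(b.astype(np.uint8)); k=cont(l==1+np.argmax(st[1:,4]),250,135)
P=wonz(c,s,k[:,0],k[:,1],.0025)
q=k[:,1]; E1=P[(k[:,0]<270)&(q>155)&(q<215)];E2=P[(k[:,0]>300)&(q>155)&(q<215)]
for E in(E1,E2): print("edge x=a+b(y-.34)",np.polyfit(E[:,1]-.34,E[:,0],1),len(E))
print("tip y",np.sort(P[:,1])[-10:])
t=m[250:328,225:312]; n,l,st,_=cv2.connectedComponentsWithStats(t.astype(np.uint8)); k=cont(l==1+np.argmax(st[1:,4]),225,250)
P=wonz(c,s,k[:,0],k[:,1],.0205); print("tray",rect(P))
```

```text
scanner front 0.09 [[0.4037, 0.3444, 0.09], [0.406, 0.3609, 0.09], [0.4158, 0.3741, 0.09]]
scanner front 0.11 [[0.3969, 0.3362, 0.11], [0.3991, 0.3514, 0.11], [0.4081, 0.3636, 0.11]]
scanner front 0.13 [[0.3901, 0.328, 0.13], [0.3921, 0.3419, 0.13], [0.4004, 0.3531, 0.13]]
grip px [269 194] [297 237]
grip top plane: x 0.3088556868526829 0.3276205371269912 ymax 0.322524928372708
edge x=a+b(y-.34) [-0.05030537  0.34116728] 76
edge x=a+b(y-.34) [0.0559566  0.29381055] 59
tip y [0.36224656 0.36227582 0.36236421 0.36237427 0.36339795 0.3635652
 0.36462395 0.36465746 0.3646911  0.36472487]
tray (array([338.5, 441.7]), array([88.9, 82.3]), 81.2)
```

Request:
send_rows(deltas=[[[-0.004,-0.008,-0.1,0.005,-1],[0,0,-0.12,0,-1],[0,0,-0.12,0,-1],[0,0,-0.1,0,-1],[0,0,-0.05,0,-1],[0,0,0,0,-1]]])

```text
clock: 4.25
ee_pos: [0.3186, 0.3136, 0.1059]
tcp_rot: [-2.2, 2.242, -0.0]
ft_force: [0.1, -0.5, -0.3]
opening: 0.997
grip_force: 0.0
```

Run:
```python
from h import *
s=ctrl.state(); print(s["ee_pos"],s["joints"],s["tau"],s["ft_force"],np.degrees(Ro.from_rotvec(s["tcp_rot"]).as_euler("xyz")))
```

```text
[0.31861937 0.31363946 0.10594181] [ 1.23278023e+00 -3.70772867e-01 -5.05255887e-01  2.39235569e-04
 -1.43625036e+00 -1.25167186e+00] [ 3.62816092e-03 -1.58181649e+01  3.39328051e+01  6.79249585e+00
  2.13547731e-01  8.20375117e-04] [ 0.12630496 -0.5480224  -0.28998005] [-1.79985971e+02 -8.37246553e-04 -9.10805728e+01]
```

Request:
send_rows(deltas=[[[0,0,-0.01,0,1],[0,0,0,0,1],[0,0,0,0,1],[0,0,0,0,1],[0,0,0,0,1],[0,0,0,0,1],[0,0,0,0,1],[0,0,0,0,1],[0,0,0,0,1]]])

```text
clock: 5.15
ee_pos: [0.3186, 0.3137, 0.1039]
tcp_rot: [-2.2, 2.241, 0.0]
ft_force: [0.0, 0.8, 3.8]
opening: 0.223
grip_force: 60.5
```

Request:
send_rows(deltas=[[[0,0,0.013,0,1],[0,0,0,-0.043,1],[0,0,0,-0.043,1],[0,0,0,0,1],[0,0,0,0,1]]])

```text
clock: 5.65
ee_pos: [0.3181, 0.313, 0.1051]
tcp_rot: [2.045, -2.383, 0.0]
ft_force: [0.7, -0.4, -1.4]
opening: 0.226
grip_force: 59.6
```

```bash
cat > m.py <<'E'
from h import *
import pickle
s=ctrl.state(); c=imaging.camera("wrist"); s=ctrl.state(); pickle.dump((s,c),open("c3.pkl","wb"))
print(s["ee_pos"],np.degrees(Ro.from_rotvec(s["tcp_rot"]).as_euler("xyz")),s["ft_force"])
hs=cv2.cvtColor(c["color"],cv2.COLOR_RGB2HSV); m=((hs[:,:,2]>110)&(hs[:,:,1]<80)).astype(np.uint8)
n,l,st,ce=cv2.connectedComponentsWithStats(m)
for i in range(1,n):
    if st[i,4]>600: print(i,st[i],ce[i].round())
pickle.dump(l,open("l.pkl","wb"))
E
python3 m.py
```

```text
[0.31814082 0.31312258 0.10528067] [ 1.79959929e+02 -6.35673174e-02 -9.87329707e+01] [-0.03616753 -0.50708566 -1.27843419]
1 [    0     0   262   278 42610] [102.  97.]
2 [ 224    0   96   78 4604] [274.  30.]
3 [  423     0   137   420 36293] [511. 178.]
77 [ 367  137   60   34 1014] [397. 153.]
81 [ 240  150   86  149 7509] [282. 209.]
107 [    0   228   140   159 10077] [ 64. 311.]
113 [ 387  242   60   64 2114] [417. 274.]
140 [ 252  329   61   32 1516] [282. 345.]
```

Run:
```python
from h import *
import pickle
s,c=pickle.load(open("c3.pkl","rb")); l=pickle.load(open("l.pkl","rb"))
y=np.radians(81.27); u=np.array([np.cos(y),np.sin(y)]); n=np.array([-u[1],u[0]])
o=np.array(s["ee_pos"])[:2]
def fr(P): d=P[:,:2]-o; return np.c_[d@u,d@n]*1000
for i,z in((81,.004),(140,.0205)):
    for r in(range(155,300,12) if i==81 else range(330,361,3)):
        q=np.where(l[r]==i)[0]
        if len(q): print(i,r,q[0],q[-1],fr(wonz(c,s,[q[0]-.5,q[-1]+.5],[r,r],z)).round(1).tolist())
for q in range(252,313,8):
    r=np.where(l[:,q]==140)[0]; print("tray near edge",q,r[0],r[-1],fr(wonz(c,s,[q],[r[0]-.5],.0205)).round(1).tolist())
print(c["color"][300:345:3,[262,282,302]].tolist())
```

```text
81 155 249 319 [[-41.1, -25.0], [-41.1, 28.7]]
81 167 250 317 [[-31.9, -24.4], [-31.8, 27.4]]
81 179 250 317 [[-22.5, -24.6], [-22.4, 27.6]]
81 191 250 316 [[-13.0, -24.9], [-12.9, 27.1]]
81 203 250 315 [[-3.2, -25.2], [-3.2, 26.6]]
81 215 250 315 [[6.7, -25.5], [6.7, 26.9]]
81 227 250 314 [[16.8, -25.8], [16.9, 26.4]]
81 239 250 313 [[27.3, -26.2], [27.3, 26.0]]
81 251 250 313 [[38.1, -26.6], [38.1, 26.3]]
81 263 245 319 [[49.3, -31.3], [49.4, 31.8]]
81 275 242 322 [[61.0, -34.4], [61.0, 35.0]]
81 287 240 325 [[73.1, -36.9], [73.2, 38.3]]
140 330 259 310 [[107.8, -20.4], [108.0, 25.3]]
140 333 254 311 [[111.4, -25.0], [111.5, 26.3]]
140 336 253 311 [[115.0, -26.0], [115.1, 26.5]]
140 339 252 312 [[118.6, -27.1], [118.7, 27.5]]
140 342 252 312 [[122.3, -27.3], [122.4, 27.7]]
140 345 253 312 [[126.0, -26.6], [126.1, 27.9]]
140 348 253 312 [[129.8, -26.8], [129.9, 28.1]]
140 351 253 312 [[133.6, -27.0], [133.7, 28.3]]
140 354 253 312 [[137.5, -27.2], [137.6, 28.5]]
140 357 263 302 [[141.2, -18.0], [141.3, 19.3]]
140 360 280 285 [[145.0, -2.2], [145.0, 3.5]]
tray near edge 252 339 342 [
[... 328 characters left out ...]
50], [40, 36, 41], [35, 39, 35]], [[50, 48, 51], [38, 36, 41], [35, 37, 35]], [[39, 38, 39], [39, 37, 40], [37, 34, 37]], [[35, 35, 37], [40, 41, 42], [39, 38, 40]], [[40, 41, 41], [167, 168, 161], [39, 38, 37]], [[41, 41, 40], [209, 208, 202], [36, 36, 36]], [[35, 36, 36], [211, 208, 203], [33, 32, 34]], [[36, 38, 38], [208, 208, 200], [36, 36, 38]], [[34, 31, 26], [208, 208, 202], [35, 35, 36]], [[32, 35, 37], [108, 109, 106], [33, 35, 35]], [[41, 41, 39], [37, 40, 41], [35, 35, 38]], [[232, 224, 223], [74, 70, 71], [212, 203, 200]], [[239, 232, 231], [239, 232, 231], [238, 231, 231]], [[240, 233, 232], [240, 233, 232], [239, 233, 233]], [[230, 223, 223], [237, 228, 227], [230, 223, 224]]]
```

Run:
```python
from h import *
import pickle
s,c=pickle.load(open("c3.pkl","rb"))
T=np.linalg.inv(np.array(c["tool_from_camera"])); R=Ro.from_rotvec(s["tcp_rot"]).as_matrix()
def pt(p): 
    q=T[:3,:3]@p+T[:3,3]; r=np.hypot(q[0],q[1]); th=np.arctan2(r,q[2]); return (f_of(c)*th*q[:2]/r+[c["cx"],c["cy"]]).round()
for p in((0,.01,0),(0,-.01,0),(0,.03,0),(0,0,-.04),(-.0,.01,-.03),(.01,0,-.04)): print("tool",p,pt(np.array(p)))
def pw(X): return pt(R.T@(np.array(X)-s["ee_pos"]))
y=np.radians(81.2)
for a in(-40,40):
    for b in(-40,40): print("tray",a,b,pw([.338+(a*np.cos(y)-b*np.sin(y))/1000,.4445+(a*np.sin(y)+b*np.cos(y))/1000,.0205]))
hs=cv2.cvtColor(c["color"],cv2.COLOR_RGB2HSV)
for r in range(235,365,6): print(r,[tuple(int(x) for x in c["color"][r,q]) for q in(232,246,256,268,282,296,310,322,334)])
```

```text
tool (0, 0.01, 0) [302. 267.]
tool (0, -0.01, 0) [261. 267.]
tool (0, 0.03, 0) [342. 267.]
tool (0, 0, -0.04) [281. 315.]
tool (-0.0, 0.01, -0.03) [306. 301.]
tool (0.01, 0, -0.04) [281. 294.]
tray -40 -40 [236. 316.]
tray -40 40 [329. 316.]
tray 40 -40 [242. 379.]
tray 40 40 [322. 379.]
235 [(13, 55, 142), (11, 57, 141), (212, 211, 203), (252, 252, 250), (206, 206, 200), (210, 209, 203), (217, 214, 208), (28, 57, 143), (20, 56, 143)]
241 [(28, 62, 145), (11, 55, 143), (209, 210, 203), (252, 252, 251), (204, 204, 197), (211, 209, 203), (218, 218, 211), (28, 60, 147), (14, 53, 142)]
247 [(20, 58, 144), (18, 59, 143), (210, 209, 205), (39, 36, 37), (34, 31, 33), (34, 34, 37), (216, 215, 209), (19, 55, 144), (17, 59, 143)]
253 [(14, 58, 144), (24, 60, 144), (192, 192, 183), (30, 32, 33), (35, 32, 32), (32, 32, 31), (170, 170, 163), (18, 58, 143), (26, 59, 142)]
259 [(20, 60, 145), (132, 140, 168), (187, 188, 179), (37, 37, 36), (38, 35, 34), (35, 36, 35), (166, 167, 161), (26, 58, 144), (22, 60, 144)]
265 [(26, 58, 129), (189, 190, 181), (151, 151, 146), (51, 48, 47), (38, 42, 39), (44,
[... 1547 characters left out ...]
47), (51, 55, 57), (239, 233, 232), (239, 232, 231), (239, 231, 231), (239, 231, 232), (240, 234, 233), (53, 55, 58), (45, 48, 50)]
343 [(44, 45, 50), (51, 55, 59), (227, 220, 215), (238, 233, 231), (239, 232, 231), (237, 230, 228), (238, 231, 230), (50, 54, 56), (51, 52, 57)]
349 [(41, 39, 45), (54, 55, 58), (245, 238, 224), (205, 192, 172), (242, 236, 236), (230, 222, 205), (229, 222, 201), (50, 51, 55), (51, 52, 58)]
355 [(47, 47, 52), (44, 44, 46), (228, 219, 202), (233, 225, 208), (239, 233, 233), (247, 242, 229), (150, 143, 133), (52, 53, 58), (51, 51, 56)]
361 [(48, 47, 52), (48, 48, 53), (49, 49, 54), (48, 50, 51), (57, 58, 60), (42, 48, 49), (45, 44, 48), (49, 49, 53), (53, 52, 59)]
```

Request:
send_rows(deltas=[[[0,0,0.005,0,1],[0.0075,0.0495,0,0,1],[0.0075,0.0495,0,0,1],[0.0075,0.0495,0,0,1],[0.0075,0.0495,0,0,1],[0.0075,0.0495,0,0,1],[0.0075,0.0495,0,0,1],[0.0075,0.0495,0,0,1],[0,0,0,0,1]]])

```text
clock: 6.6
ee_pos: [0.3289, 0.3837, 0.1066]
tcp_rot: [2.044, -2.385, 0.0]
ft_force: [0.1, -0.2, -2.3]
opening: 0.226
grip_force: 59.6
```

Request:
send_rows(deltas=[[[0.007,0.045,0,0,1],[0.007,0.045,0,0,1],[0.007,0.045,0,0,1],[0.007,0.045,0,0,1],[0.007,0.045,0,0,1],[0,0,0,0,1]]])

```text
clock: 7.2
ee_pos: [0.3359, 0.4286, 0.1065]
tcp_rot: [2.044, -2.385, 0.0]
ft_force: [0.4, -0.8, -0.9]
opening: 0.23
grip_force: 59.6
```

```bash
cat > t.py <<'E'
from h import *
import pickle
# track the tray: white blob containing the plate in scene & side, balls included
s=ctrl.state(); C={n:imaging.camera(n) for n in("scene","side","wrist")}; C["state"]=s; pickle.dump(C,open("c4.pkl","wb"))
print(s["clock"],np.round(s["ee_pos"],4),np.round(s["ft_force"],2))
C0=pickle.load(open("c1.pkl","rb"))
for n,b in(("scene",(265,215,325,265)),("side",(290,235,362,290))):
    x0,y0,x1,y1=b
    for c in(C0,C):
        im=c[n]["color"][y0:y1,x0:x1].astype(int); m=((im[:,:,0]>190)&(im[:,:,1]>175)).astype(np.uint8)
        y,x=np.nonzero(m); print(n,m.sum(),"left",x0+x.min(),"bottom",y0+y.max(),"right",x0+x.max(),"cen",x.mean()+x0,y.mean()+y0)
E
python3 t.py
```

```text
7.2 [0.3359 0.4286 0.1065] [ 0.39 -0.8  -0.89]
scene 1067 left 267 bottom 259 right 320 cen 293.80974695407684 238.7891283973758
scene 1083 left 267 bottom 259 right 321 cen 293.724838411819 238.2927054478301
side 1301 left 296 bottom 289 right 361 cen 332.9869331283628 262.9085318985396
side 1307 left 296 bottom 289 right 361 cen 327.94644223412394 264.19586840091813
```

Request:
send_rows(deltas=[[[0.006,0.035,0,0,1],[0.0045,0.025,0,0,1],[0,0,0,0,1]]])

```text
clock: 7.65
ee_pos: [0.338, 0.4402, 0.1068]
tcp_rot: [2.044, -2.385, -0.0]
ft_force: [0.4, -0.6, -1.4]
opening: 0.226
grip_force: 59.7
```

```bash
python3 t.py
python3 - <<'E'
from h import *
import pickle
C=pickle.load(open("c4.pkl","rb")); c=C["wrist"];s=C["state"]
y=np.radians(81.27); u=np.array([np.cos(y),np.sin(y)]); n=np.array([-u[1],u[0]]); o=np.array(s["ee_pos"])[:2]
for q in(262,302):
    for r in range(120,250,3):
        if r<250:
            print(q,r,c["color"][r,q].tolist(),[((wonz(c,s,[q],[r],z)[0,:2]-o)@u*1000).round(1) for z in(.0165,.0205)])
E
```

```text
7.65 [0.338  0.4402 0.1068] [ 0.43 -0.59 -1.45]
scene 1067 left 267 bottom 259 right 320 cen 293.80974695407684 238.7891283973758
scene 1089 left 267 bottom 259 right 320 cen 293.5913682277319 238.33425160697888
side 1301 left 296 bottom 289 right 361 cen 332.9869331283628 262.9085318985396
side 1331 left 296 bottom 289 right 361 cen 327.8985725018783 264.41322314049586
262 120 [16, 49, 120] [np.float64(-67.8), np.float64(-67.9)]
262 123 [15, 49, 119] [np.float64(-65.6), np.float64(-65.8)]
262 126 [13, 47, 122] [np.float64(-63.5), np.float64(-63.7)]
262 129 [12, 44, 121] [np.float64(-61.3), np.float64(-61.5)]
262 132 [16, 48, 122] [np.float64(-59.1), np.float64(-59.4)]
262 135 [20, 51, 124] [np.float64(-57.0), np.float64(-57.3)]
262 138 [10, 46, 122] [np.float64(-54.8), np.float64(-55.2)]
262 141 [15, 48, 120] [np.float64(-52.7), np.float64(-53.0)]
262 144 [12, 46, 119] [np.float64(-50.5), np.float64(-50.9)]
262 147 [19, 50, 124] [np.float64(-48.3), np.float64(-48.8)]
262 150 [89, 98, 130] [np.float64(-46.1), np.float64(-46.6)]
262 153 [176, 176, 171] [np.float64(-43.9), np.float64(-
[... 3984 characters left out ...]
[np.float64(3.9), np.float64(2.6)]
302 219 [168, 166, 160] [np.float64(6.3), np.float64(4.9)]
302 222 [172, 170, 164] [np.float64(8.7), np.float64(7.3)]
302 225 [169, 166, 160] [np.float64(11.2), np.float64(9.7)]
302 228 [172, 170, 161] [np.float64(13.6), np.float64(12.1)]
302 231 [162, 160, 153] [np.float64(16.1), np.float64(14.5)]
302 234 [165, 161, 154] [np.float64(18.6), np.float64(17.0)]
302 237 [171, 166, 163] [np.float64(21.1), np.float64(19.4)]
302 240 [179, 173, 171] [np.float64(23.6), np.float64(21.9)]
302 243 [176, 172, 169] [np.float64(26.2), np.float64(24.4)]
302 246 [182, 175, 174] [np.float64(28.7), np.float64(27.0)]
302 249 [173, 167, 164] [np.float64(31.3), np.float64(29.5)]
```

Request:
send_rows(deltas=[[[0.003,0.014,0,0,1],[0.002,0.012,0,0,1],[0,0,0,0,1],[0,0,0,0,1]]])

```text
clock: 8.2
ee_pos: [0.3389, 0.4449, 0.1068]
tcp_rot: [2.044, -2.385, -0.0]
ft_force: [-0.1, -0.1, -2.0]
opening: 0.227
grip_force: 59.7
```

```bash
cat > r.py <<'E'
from h import *
import pickle
# tray relative to lifter in the wrist picture: balls (warm tint) and riser/plate edges
s=ctrl.state();c=imaging.camera("wrist");s=ctrl.state()
y=np.radians(np.degrees(Ro.from_rotvec(s["tcp_rot"]).as_euler("xyz"))[2]+180); u=np.array([np.cos(y),np.sin(y)]); n=np.array([-u[1],u[0]]); o=np.array(s["ee_pos"])
print(s["clock"],o.round(4),np.round(s["ft_force"],2),"yaw",np.degrees(y))
im=c["color"].astype(int); g=im[:,:,1]
m=((im[:,:,0]-im[:,:,2]>18)&(im[:,:,2]>100)&(im[:,:,0]-im[:,:,2]<60)).astype(np.uint8); m[:180]=0;m[260:]=0;m[:,:225]=0;m[:,335:]=0
m=cv2.morphologyEx(m,cv2.MORPH_OPEN,np.ones((3,3)))
k,l,st,ce=cv2.connectedComponentsWithStats(m)
zb=o[2]-.1039+.024
for i in range(1,k):
    if st[i,4]>60:
        a=st[i]; P=wonz(c,s,[a[0]+a[2]/2],[a[1]+a[3]/2],zb)[0]-o; print("ball",a,(P[:2]@u*1e3).round(1),(P[:2]@n*1e3).round(1))
for q in(256,262): print(q,[int(v) for v in g[148:176,q]])
E
python3 r.py
```

```text
8.25 [0.339  0.4449 0.1068] [-0.36 -0.16 -1.75] yaw 81.18092386177317
ball [240 201  24  29 588] -0.0 -21.5
ball [303 201  21  29 514] 0.0 23.1
256 [47, 59, 95, 136, 144, 181, 181, 160, 142, 144, 169, 165, 187, 216, 217, 208, 195, 186, 199, 204, 208, 208, 212, 214, 212, 210, 209, 207]
262 [48, 52, 96, 131, 142, 179, 179, 159, 139, 141, 154, 167, 185, 215, 218, 206, 193, 191, 203, 205, 209, 208, 210, 210, 212, 213, 209, 208]
```

Request:
send_rows(deltas=[[[0,0,0.01,0,1],[0,0,0.015,0,1],[0,0,0.015,0,1],[0,0,0.02,0,1],[0,0,0.03,0,1],[0,0,0.04,0,1],[0,0,0.04,0,1],[0,0,0.03,0,1],[0,0,0.02,0,1],[0,0,0.01,0,1],[0,0,0,0,1],[0,0,0,0,1]]])

```text
clock: 9.45
ee_pos: [0.3389, 0.4448, 0.1525]
tcp_rot: [2.044, -2.385, 0.0]
ft_force: [1.0, 0.1, -3.8]
opening: 0.229
grip_force: 59.4
```

```bash
python3 r.py
```

```text
9.5 [0.3389 0.4447 0.1524] [-0.64 -0.36 -5.13] yaw 81.1799167283663
ball [241 199  23  30 499] -1.2 -21.0
ball [303 199  21  30 437] -1.2 23.0
256 [53, 59, 105, 148, 159, 199, 194, 176, 154, 154, 180, 196, 225, 229, 224, 209, 206, 217, 220, 222, 225, 227, 225, 225, 226, 224, 221, 223]
262 [53, 62, 106, 145, 160, 194, 198, 176, 153, 151, 167, 197, 226, 229, 223, 209, 205, 221, 219, 223, 224, 225, 226, 225, 226, 225, 223, 223]
```

Run:
```python
from h import *
import pickle
from scipy.optimize import least_squares
C=pickle.load(open("c1.pkl","rb")); 
def fit(P):
    r=least_squares(lambda q:np.hypot(P[:,0]-q[0],P[:,1]-q[1])-.036,P.mean(0)[:2]-[0,.02],loss="soft_l1",f_scale=.002); return r.x.round(4),np.abs(r.fun).mean().round(4)
for n,cols,r0,r1 in(("scene",range(282,307),185,206),("side",range(268,296),222,240)):
    im=C[n]["color"].astype(int); dark=(im.max(2)<75)
    pts=[]
    for q in cols:
        r=np.where(dark[r0:r1,q])[0]
        if len(r): pts.append((q,r0+r[-1]+.5))
    P=np.array([onz(C[n],a,b,0) for a,b in pts]); print(n,fit(P),[tuple(map(int,p)) for p in pts[::4]])
```

```text
scene (array([0.4842, 0.3214]), np.float64(0.001)) [(282, 197), (286, 199), (290, 201), (294, 201), (298, 200), (302, 199), (306, 195)]
side (array([0.4813, 0.3045]), np.float64(0.0039)) [(268, 228), (272, 229), (276, 229), (280, 229), (284, 230), (288, 231), (292, 229)]
```

Request:
send_rows(deltas=[[[-0.006,-0.008,0.008,-0.005,1],[-0.012,-0.02,0.012,-0.01,1],[-0.016,-0.03,0.016,-0.013,1],[-0.016,-0.035,0.018,-0.015,1],[-0.016,-0.04,0.018,-0.015,1],[-0.016,-0.04,0.018,-0.015,1],[-0.016,-0.04,0.016,-0.015,1],[-0.016,-0.035,0.014,-0.013,1],[-0.012,-0.028,0.012,-0.012,1],[-0.009,-0.018,0.01,-0.008,1],[-0.004,-0.009,0.005,-0.0035,1],[0,0,0,0,1]]])

```text
clock: 10.7
ee_pos: [0.3111, 0.3843, 0.1825]
tcp_rot: [-1.801, 2.574, 0.0]
ft_force: [-0.4, 0.5, -2.9]
opening: 0.226
grip_force: 59.4
```

```bash
python3 r.py
```

```text
10.75 [0.3112 0.3844 0.1822] [ 0.48  0.1  -3.9 ] yaw 69.98599869728797
ball [242 199  22  30 317] -1.3 -20.5
ball [303 200  21  29 307] -0.9 23.2
256 [56, 64, 108, 154, 171, 209, 209, 186, 167, 166, 190, 208, 232, 238, 233, 224, 220, 229, 230, 233, 233, 235, 236, 237, 237, 233, 233, 232]
262 [57, 63, 98, 153, 166, 205, 208, 191, 167, 162, 174, 211, 231, 238, 232, 223, 221, 227, 228, 232, 234, 236, 234, 235, 235, 234, 232, 233]
```

Request:
send_rows(deltas=[[[0,0,0,0,1],[0,0,0,0,1],[0,0,0,0,1],[0,0,0,0,1]]])

```text
clock: 11.15
ee_pos: [0.3112, 0.3844, 0.1821]
tcp_rot: [1.801, -2.574, 0.0]
ft_force: [-1.0, 0.1, -4.7]
opening: 0.228
grip_force: 59.4
```

```bash
python3 -c "
from bench import workorder; print(workorder.close_job())"
```

```text
the job is handed in; nothing more can be done
None
```

I handed the job in at about 11 s, with the arm still holding the lifter and the tray lifted at my estimate of the reading spot (about ±4 mm), both balls seated. The close call returned no verdict, so success is unconfirmed. I never saw the barcode label itself: I took it to be on the scanner side because the opposite side showed none.

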